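# Raise the desk document camera to its second stop and hold it

## Task

Push the release button on the foot of the telescopic document-camera stand fully in, then take the stand by the upright ribbed knob on top of its mast and draw it up past the first stop to the second stop, so that both tube sections are fully out. The mast sinks back if let go, so finish still gripping it: the program ends while holding the camera steady at full height, ready for someone to tighten the collar. Leave the book, mug and clock where they stand.

Things in the scene. Friction and masses are not known exactly. Their poses are not given: they have to be found in the camera images.
- foot: Dark steel foot of the camera stand, a flat bar 200 x 100 x 20 mm screwed to the desk (cannot move). Origin: centre of its underside; x along its length, z up. The mast stands upright 65 mm along +x, the release button 65 mm along -x. The mast's black outer column, 28 mm in diameter (33 at its collar), ends 105 mm above the desk and stays put; two thinner tubes slide up out of it.
- release_top (a point): Centre of the top of the round black release button, 32 mm in diameter, standing in a 44 mm aluminium ring; its top is 38 mm above the desk and 12 mm above the ring. It is pushed straight down; the point moves with it.
- release (a joint): Travel of the release button in m: 0 = out (mast locked by a catch), 0.008 = fully in (mast free, catch clears by about 0.006). It pushes in against about 4 N of steady friction and stays in by itself where it is left.
- head: Top of the mast, rising with the inner tube: upright ribbed black rubber knob, 28 mm in diameter, 46 mm tall (119 to 165 mm above the desk when down), on a flat arm 18 mm wide, 8 mm thick that reaches 125 mm along the foot's +x, away from the button, to a small black camera. Origin: mast axis, at desk level when down; z up, x along the arm. Moving mass with tubes about 0.3 to 0.55 kg.
- grip (a point): Point on the axis of the ribbed knob, 19 mm below its top and 27 mm above the arm; 146 mm above the desk while down, 261 mm at the second stop. It moves with the knob.
- inner_tube (a joint): How far the thin upper tube is out of the middle tube, m: 0 = in, 0.060 = at its stop. It runs easily (under 1 N of friction) and so comes out first: its end is the first stop.
- mid_tube (a joint): How far the thicker middle tube is out of the fixed column, m: 0 = in, 0.055 = at its stop. It is stiffer (about 2 N) and follows when the upper tube has reached its stop; its end is the second stop, a hard one, 115 mm of total lift. If the knob is let go both sink back.
- book: Closed red book lying flat on the desk, 150 x 216 x 25 mm, just beyond the mast end of the foot under the camera. Origin: centre of its underside. Leave it alone.
- mug: Blue ceramic mug, 80 mm in diameter, 90 mm tall, handle on its +y side; on one side of the foot. Origin: centre of its underside. Leave it alone.
- clock: Wooden desk clock, a block 60 x 90 x 85 mm with a round dial on its +x face; on the other side of the foot. Origin: centre of its underside. Leave it alone.

How it is judged (in metres and radians):
On the way, in this order (a step that is already met when the one before it is completed fails the run):
1. the release button is fully in while the mast is still down (value of joint release above 0.0065 m and value of joint each of inner_tube, mid_tube below 0.006 m), for 0.1 s.
2. with the knob in the fingers, the mast is past its first stop: upper tube fully out, middle tube coming out (value of joint inner_tube above 0.055 m and value of joint mid_tube above 0.01 m and contact force between the fingers and head above 1 N), for 0.1 s.
At the end, for the whole second after the job is handed in: Both tubes within 5 mm of their stops (upper > 55, middle > 50 mm out), head still (under 20 mm/s) and held by the fingers (over 2 N of contact), touching no bystander; button in (over 6.5 of 8 mm); book, mug and clock within 20 mm of where they began (value of joint inner_tube above 0.055 m and value of joint mid_tube above 0.05 m and value of joint release above 0.0065 m and contact force between the fingers and head above 2 N and linear speed of head below 0.02 m/s and not (contact force between book and head above 0.3 N) and not (contact force between mug and head above 0.3 N) and not (contact force between clock and head above 0.3 N) and distance of each of book, mug, clock from where it was at the start of the episode below 0.02 m); the arm keeps its last pose, push and grip.
It fails at once if the book is shoved (20 mm) or tipped (0.25 rad) (distance of book from where it was at the start of the episode above 0.02 m or angle between book's own z axis and vertical above 0.25 rad).
It fails at once if the mug is shoved (20 mm) or tipped (0.25 rad) (distance of mug from where it was at the start of the episode above 0.02 m or angle between mug's own z axis and vertical above 0.25 rad).
It fails at once if the clock is shoved (20 mm) or tipped (0.25 rad) (distance of clock from where it was at the start of the episode above 0.02 m or angle between clock's own z axis and vertical above 0.25 rad).
It also fails if it takes over 48 s, if anything falls off the work surface, if the arm or the gripper's body presses on something with over 40 N, if the wrist force passes 120 N, or if a joint passes its speed limit or range.

## Robot

A 6-joint arm with a two-finger parallel gripper is mounted at the origin on the work surface. World frame = base frame: x ahead of the robot, y to its left, z up, the work surface at z = 0. Lengths are in mm, angles in rad, forces in N, time in s.
With the tool pointing down it reaches from about 350 to 875 mm from the base axis. Payload 4.2 kg.
Tool frame: the origin (TCP) lies at the very end of the fingers, on their centre line; the grasp point (between the pads) lies 19 mm behind it; z points along the fingers, y is the line along which they close (so a half turn about z gives the same grasp; the last joint's range is limited). The gripper opens to 85 mm and grips with 20 to 120 N. Pads are 22 mm wide; open, the fingers measure 114 mm over their backs; the gripper's body (76 mm by 85 mm) begins 54 mm behind the grasp point. The pads swing forward as they close: fully open they stand 13 mm farther back than shut.
Start: joints at [-0.983, 0.385, 0.008, 0, -1.194, -0.259], TCP at [201.832, -591.492, 231.312] pointing down, gripper open.
Joint ranges: [-3.14, 3.14], [-1.21, 2.06], [-1.07, 1.41], [-3.16, 2.05], [-2.99, -0.16], [-3.1, 3.1]. Speed limits (rad/s): [2.79, 2.79, 3.14, 3.14, 3.14, 3.14].

## Interface

Orientations are given as a unit quaternion [x, y, z, w].
In Python, from bench import arm, optics gives the robot as it stands. The module is installed in compiled form; this text tells all that it offers.
- The arm moves only by the tool step_arm, never from a script. Its argument "motion" is a list of rows, each an object with "dr": the turn, a rotation vector about the tool's x, y, z in units of 8 degrees (1.0 is 8 degrees), a list of three; "slide": the shift along the tool's x, y, z in mm, a list of three; "jaw": the finger opening in mm, from 0 to 85.4. A call has exactly 8 rows; each row is the pose to reach, as a shift and turn from the pose commanded when the call began, along the tool's axes at that moment; what a row does not reach only later rows make up. A row lasts 1/8 s, in which the tool goes at most 62.5 mm and 10.7 degrees, less where a joint would pass 70% of its speed; a pose out of reach is approached as far as the arm can. A call with a gripper value outside its range is refused whole. The fingers move at their own pace and stop on an object; the grip force is fixed at half the most. Time passes only in rows, so rows that repeat a pose let the fingers close, or fill a call up. It gives the time, the measured TCP pose, the force, the opening and the grip force at its end, in the units of the state.
- arm.read_state(): the state, without advancing time (a new reading comes with each control period).
- optics.get_image(name): name is "side" or "top" or "wrist"; returns the picture (480x640x3 uint8, blue, green, red); there is no depth.
- optics.camera_info(name): a dict with "camera_matrix" (3x3 intrinsics, pixels), "view" (4x4, takes a point from world to camera coordinates); the wrist camera has in their place "T_tool_cam" (4x4, takes a point from camera to tool coordinates, whose origin is the TCP and whose axes are the flange's). Camera axes: x right, y up, looking along -z (the intrinsics and any distortion apply to the point x, -y, -z); pixel columns grow to the right and rows downward; lengths in mm; the calibration is good to about 2 mm. A picture is of the moment at which its call begins: read the wrist's pose just before it. camera_info takes no time and is no camera call.
- arm.job_done(): hands the job in; it is judged then, once.
The state is a dict: "clock": time; "joints": joint angles; "joint_vel": joint speeds; "joint_efforts": joint torques, N m; "position": TCP position; "ee_rot": TCP orientation; "contact_force": force on the tool from outside, world axes, zero at the start; "wrist_torque": the same for the moment, N m; "gripper_width": finger opening in mm; "grasp_force": force on a finger pad.
Only numpy, scipy, OpenCV 4.12 (cv2) and the standard library are available. Lean on these libraries where they do the work, as an engineer would, in place of code of your own. Each camera call takes 0.05 s, during which the arm holds its last target. There are 200 camera calls.

## Working session

There is one attempt and no reset: what is moved stays moved. The work goes in short steps, Python scripts to look and compute and a tool call to move; the robot and the scene stay as the last step left them, time stands still between calls to the robot, and variables do not carry over. Pictures are saved under pics/ and viewed, at most 10 in all, crops included, and the job is handed in when it is done.

Besides the shell and the picture viewer there is one more tool, called after "Call:" in YAML: its name, and indented under it one key for each argument. step_arm: Moves the arm, as the interface text tells. Its arguments: {"type":"object","properties":{"motion":{"type":"array","items":{"type":"object","properties":{"dr":{"type":"array","items":{"type":"number"}},"slide":{"type":"array","items":{"type":"number"}},"jaw":{"type":"number"}}}}},"required":["motion"]}

```bash
mkdir -p pics
python3 - <<'E'
from bench import arm, optics
import cv2
s=arm.read_state();print(s)
for n in("top","side"):
    cv2.imwrite(f"pics/{n}0.png",optics.get_image(n));i=optics.camera_info(n);print(n,i)
print(optics.camera_info("wrist"))
E
```

```text
{'clock': 0.0, 'joints': array([-9.83379303e-01,  3.85537915e-01,  6.61048332e-03, -5.22767191e-04,
       -1.19400703e+00, -2.58613023e-01]), 'joint_vel': array([-1.60415561e-03, -7.11907777e-06,  1.11513245e-03, -3.82940123e-04,
        2.59617842e-04,  5.74379542e-04]), 'joint_efforts': array([-1.92440006e-03, -3.92288196e+01,  1.88400275e+01,  4.18625593e+00,
       -4.70417464e-03, -5.72284875e-06]), 'position': array([ 201.65525837, -590.94271515,  230.22331432]), 'ee_rot': array([-1.63567193e-01,  9.86531587e-01,  1.07456493e-03, -2.17333332e-04]), 'contact_force': array([-0.31046555,  0.22523401,  0.38022292]), 'wrist_torque': array([-0.00469064,  0.02324081,  0.01704992]), 'grasp_force': 0.0, 'gripper_width': 85.21602849267266}
top {'camera_matrix': array([[478.19394267,   0.        , 318.98652658],
       [  0.        , 478.19394267, 239.94966902],
       [  0.        ,   0.        ,   1.        ]]), 'view': array([[ 1.55953731e-02, -9.99876489e-01, -1.94690159e-03,
         8.17641337e+01],
       [ 9.91097807e-01,  1.52009103e-02,  1.32265144e-01,
        -6.21227068e+02]
[... 530 characters left out ...]
       [-1.13213739e-01,  6.41722448e-01,  7.58534738e-01,
        -1.34806964e+03],
       [ 0.00000000e+00,  0.00000000e+00,  0.00000000e+00,
         1.00000000e+00]])}
{'camera_matrix': array([[358.26045977,   0.        , 320.11982642],
       [  0.        , 358.26045977, 246.53249335],
       [  0.        ,   0.        ,   1.        ]]), 'T_tool_cam': array([[ 1.19036610e-04,  9.60407735e-01,  2.78598220e-01,
         7.14467078e+01],
       [ 9.99999953e-01, -1.92647337e-04,  2.36840668e-04,
         8.11518627e-01],
       [ 2.81134814e-04,  2.78598178e-01, -9.60407713e-01,
        -1.42927904e+02],
       [ 0.00000000e+00,  0.00000000e+00,  0.00000000e+00,
         1.00000000e+00]])}
```

View pics/top0.png

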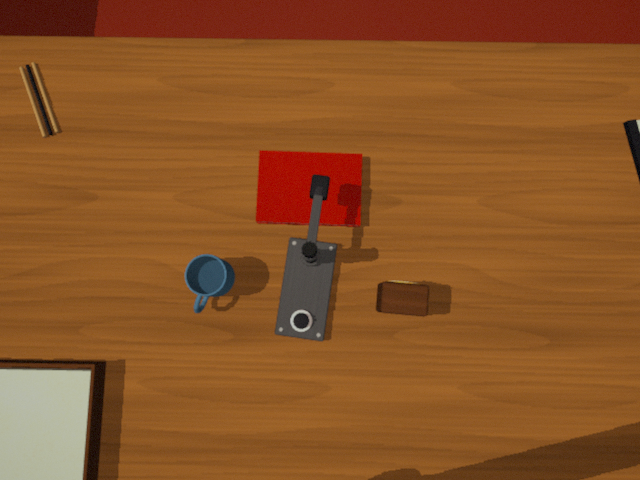

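View pics/side0.png

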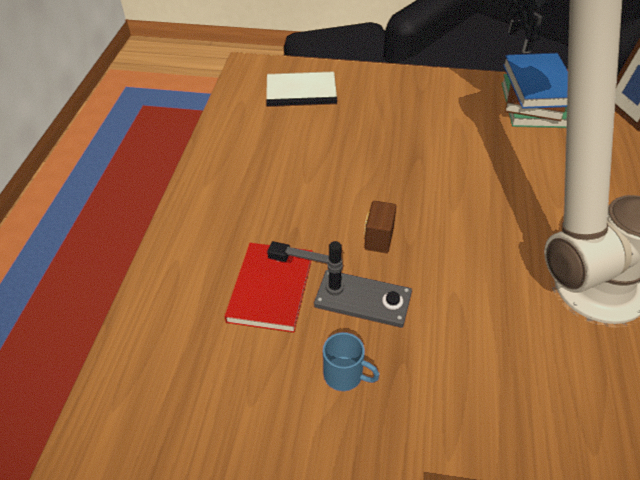

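The top view shows the button at about (301,321), the knob top at (309,250), the mug at (209,277) and the clock at (403,298). In the side view the button top is at about (393,296) and the knob top at (336,245).

```bash
cat > h.py <<'E'
import numpy as np, cv2
from bench import arm, optics
from scipy.spatial.transform import Rotation as R
def ray(n,u,v,s=None):
    i=optics.camera_info(n);K=i["camera_matrix"]
    d=np.linalg.inv(K)@[u,v,1]; d=d*[1,-1,-1]
    if n=="wrist":
        T=np.eye(4);T[:3,:3]=R.from_quat(s["ee_rot"]).as_matrix();T[:3,3]=s["position"];T=T@i["T_tool_cam"]
    else: T=np.linalg.inv(i["view"])
    return T[:3,3],T[:3,:3]@d
def plane(n,u,v,z,s=None):
    o,d=ray(n,u,v,s);return o+d*(z-o[2])/d[2]
def tool(p,s): # world vector TCP->p in tool axes
    return R.from_quat(s["ee_rot"]).inv().apply(np.array(p)-s["position"])
E
python3 - <<'E'
from h import *
np.set_printoptions(precision=1,suppress=True)
b=plane("top",301,321,38);k=plane("top",309,249,165)
print(b,plane("side",393,296,38),k,plane("side",336,244,165))
print(np.linalg.norm((k-b)[:2]),np.degrees(np.arctan2(*(k-b)[1::-1])))
print("foot corners",[plane("top",*c,20)[:2] for c in((292,238),(338,243),(324,340),(276,335))])
print("mug",plane("top",209,277,90),"clock",plane("top",403,298,85))
s=arm.read_state();print(s["position"],R.from_quat(s["ee_rot"]).as_matrix())
E
```

```text
[458.9 124.3  38. ] [458.4 124.6  38. ] [587.2 108.  165. ] [585.4 106.3 165. ]
129.39456655986572 -7.223029950662122
foot corners [array([625.9, 146.9]), array([617. ,  52.4]), array([421.6,  78.3]), array([429.9, 174.3])]
mug [539.8 297.3  90. ] clock [506.3 -68.7  85. ]
[ 201.6 -591.   230.3] [[-0.9 -0.3 -0. ]
 [-0.3  0.9  0. ]
 [ 0.   0.  -1. ]]
```

Call:
step_arm:
  motion:
    - {"slide": [-30,37,3],"dr": [0,0,0],"jaw": 0}
    - {"slide": [-59,74,6],"dr": [0,0,0],"jaw": 0}
    - {"slide": [-89,111,9],"dr": [0,0,0],"jaw": 0}
    - {"slide": [-119,149,12],"dr": [0,0,0],"jaw": 0}
    - {"slide": [-148,186,15],"dr": [0,0,0],"jaw": 0}
    - {"slide": [-178,223,18],"dr": [0,0,0],"jaw": 0}
    - {"slide": [-207,260,22],"dr": [0,0,0],"jaw": 0}
    - {"slide": [-237,297,25],"dr": [0,0,0],"jaw": 0}

```text
clock: 1.1
position: [330.2, -232.4, 206.0]
ee_rot: [-0.163, 0.987, 0.0, -0.0]
contact_force: [1.4, -0.3, 0.5]
gripper_width: -0.2
grasp_force: 0.0
```

Call:
step_arm:
  motion:
    - {"slide": [-30,37,3],"dr": [0,0,0.4],"jaw": 0}
    - {"slide": [-59,74,6],"dr": [0,0,0.8],"jaw": 0}
    - {"slide": [-89,111,9],"dr": [0,0,1.2],"jaw": 0}
    - {"slide": [-119,149,12],"dr": [0,0,1.6],"jaw": 0}
    - {"slide": [-148,186,15],"dr": [0,0,2.0],"jaw": 0}
    - {"slide": [-178,223,18],"dr": [0,0,2.4],"jaw": 0}
    - {"slide": [-207,260,22],"dr": [0,0,2.8],"jaw": 0}
    - {"slide": [-237,297,25],"dr": [0,0,3.25],"jaw": 0}

```text
clock: 2.1
position: [458.6, 125.2, 180.9]
ee_rot: [0.063, 0.998, -0.0, -0.0]
contact_force: [0.9, 0.2, -0.3]
gripper_width: 0.3
grasp_force: 0.0
```

Run:
```python
from h import *
np.set_printoptions(precision=2,suppress=True)
s=arm.read_state();cv2.imwrite("pics/w1.png",optics.get_image("wrist"))
print(s["clock"],s["position"],s["joints"],R.from_quat(s["ee_rot"]).as_matrix(),s["gripper_width"])
print(tool([459,124.5,38],s),tool([586.5,107,146],s))
```

```text
2.1 [458.56 125.18 180.91] [ 0.61  0.18 -0.42 -0.   -0.97 -2.31] [[-0.99  0.13 -0.  ]
 [ 0.13  0.99 -0.  ]
 [ 0.   -0.   -1.  ]] 0.26849144411603215
[ -0.61  -0.56 142.91] [-129.23   -1.86   34.83]
```

View pics/w1.png

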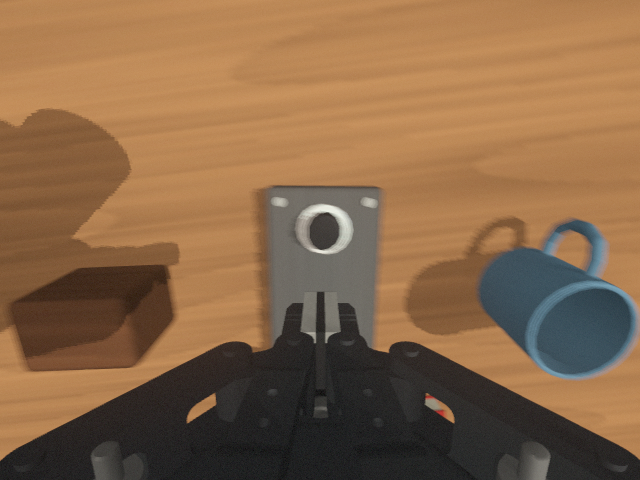

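The wrist view shows the button at about (325,231), centred on the foot, with the closed fingertips at about (321,300). The mug and clock are clear on either side.

Run:
```python
from h import *
np.set_printoptions(precision=2,suppress=True)
s=arm.read_state();p=plane("wrist",325,231,38,s);print(p,tool(p,s))
```

```text
[460.39 134.1   38.  ] [  2.08   4.37 142.78]
```

Run:
```python
from h import *
np.set_printoptions(precision=2,suppress=True)
s=arm.read_state();im=optics.get_image("wrist");print(s["position"],s["clock"],s["joint_vel"])
c=im[195:260,285:365];m=((c.max(2)<60)).astype(np.uint8)
n,l,st,ce=cv2.connectedComponentsWithStats(m);print(st,ce+[285,195])
k=1+st[1:,4].argmax();u,v=ce[k]+[285,195]
p=plane("wrist",u,v,38,s);print(p,tool(p,s))
```

```text
[461.53 129.34 180.77] 2.15 [-0.05 -0.03 -0.04  0.01 -0.01  0.18]
[[   0    0   80   65 5138]
 [  12   14   23   13   42]
 [  36   16    7    5    9]
 [  11   29    1    1    1]
 [  11   32    1    1    1]
 [  11   34    1    1    1]
 [  15   43    1    1    1]
 [  21   45    1    1    1]
 [  19   47    2    2    2]
 [  23   49    1    1    1]
 [  34   49    1    1    1]
 [  28   50    1    1    1]
 [  31   50    1    1    1]] [[324.68 227.12]
 [308.12 211.86]
 [323.78 212.56]
 [296.   224.  ]
 [296.   227.  ]
 [296.   229.  ]
 [300.   238.  ]
 [306.   240.  ]
 [304.5  242.5 ]
 [308.   244.  ]
 [319.   244.  ]
 [313.   245.  ]
 [316.   245.  ]]
[442.89 122.5   38.  ] [ 17.99  -9.32 142.72]
```

Run:
```python
from h import *
np.set_printoptions(precision=2,suppress=True)
for _ in range(3): s=arm.read_state();im=optics.get_image("wrist")
print(s["position"],s["clock"],s["joint_vel"])
cv2.imwrite("pics/w2.png",im)
c=im[190:270,285:365];g=c.min(2);m=((g>130)).astype(np.uint8)
cs,_=cv2.findContours(m,cv2.RETR_CCOMP,cv2.CHAIN_APPROX_NONE)
for k in cs:
    if len(k)>30:
        e=cv2.fitEllipse(k);u,v=e[0][0]+285,e[0][1]+190;print(u,v,e[1],plane("wrist",u,v,26,s),plane("wrist",u,v,38,s),tool(plane("wrist",u,v,26,s),s))
```

```text
[458.22 124.22 180.6 ] 2.3 [-0.02 -0.02 -0.02 -0.   -0.    0.  ]
321.2346382141113 228.3454246520996 (49.158939361572266, 50.30387496948242) [456.61 125.6   26.  ] [453.81 125.92  38.  ] [  1.53   1.32 154.6 ]
320.84290313720703 230.4983024597168 (38.55282211303711, 39.857337951660156) [458.44 125.04  26.  ] [455.57 125.38  38.  ] [ -0.36   0.99 154.6 ]
```

Call:
step_arm:
  motion:
    - {"slide": [0,0,25],"dr": [0,0,0],"jaw": 0}
    - {"slide": [0,0,60],"dr": [0,0,0],"jaw": 0}
    - {"slide": [0,0,95],"dr": [0,0,0],"jaw": 0}
    - {"slide": [0,0,120],"dr": [0,0,0],"jaw": 0}
    - {"slide": [0,0,135],"dr": [0,0,0],"jaw": 0}
    - {"slide": [0,0,140],"dr": [0,0,0],"jaw": 0}
    - {"slide": [0,0,144],"dr": [0,0,0],"jaw": 0}
    - {"slide": [0,0,147],"dr": [0,0,0],"jaw": 0}

```text
clock: 3.35
position: [458.8, 123.4, 35.1]
ee_rot: [0.062, 0.998, 0.0, 0.0]
contact_force: [-0.9, -1.8, 3.1]
gripper_width: -0.2
grasp_force: 2.0
```

Call:
step_arm:
  motion:
    - {"slide": [0,0,1],"dr": [0,0,0],"jaw": 0}
    - {"slide": [0,0,2],"dr": [0,0,0],"jaw": 0}
    - {"slide": [0,0,3],"dr": [0,0,0],"jaw": 0}
    - {"slide": [0,0,4],"dr": [0,0,0],"jaw": 0}
    - {"slide": [0,0,4],"dr": [0,0,0],"jaw": 0}
    - {"slide": [0,0,4],"dr": [0,0,0],"jaw": 0}
    - {"slide": [0,0,4],"dr": [0,0,0],"jaw": 0}
    - {"slide": [0,0,4],"dr": [0,0,0],"jaw": 0}

```text
clock: 4.35
position: [458.7, 123.9, 30.3]
ee_rot: [0.062, 0.998, 0.0, 0.0]
contact_force: [0.4, -1.5, 2.0]
gripper_width: 0.0
grasp_force: 1.0
```

Call:
step_arm:
  motion:
    - {"slide": [0,0,1],"dr": [0,0,0],"jaw": 0}
    - {"slide": [0,0,2],"dr": [0,0,0],"jaw": 0}
    - {"slide": [0,0,2],"dr": [0,0,0],"jaw": 0}
    - {"slide": [0,0,2],"dr": [0,0,0],"jaw": 0}
    - {"slide": [0,0,2],"dr": [0,0,0],"jaw": 0}
    - {"slide": [0,0,2],"dr": [0,0,0],"jaw": 0}
    - {"slide": [0,0,2],"dr": [0,0,0],"jaw": 0}
    - {"slide": [0,0,2],"dr": [0,0,0],"jaw": 0}

```text
clock: 5.35
position: [458.9, 123.9, 29.9]
ee_rot: [0.062, 0.998, 0.0, 0.0]
contact_force: [-3.7, -2.3, 16.2]
gripper_width: 0.4
grasp_force: 7.7
```

Call:
step_arm:
  motion:
    - {"slide": [0,0,-20],"dr": [0,0,0],"jaw": 0}
    - {"slide": [0,0,-60],"dr": [0,0,0],"jaw": 0}
    - {"slide": [0,0,-110],"dr": [0,0,0],"jaw": 0}
    - {"slide": [0,0,-155],"dr": [0,0,0],"jaw": 85}
    - {"slide": [0,0,-185],"dr": [0,0,0],"jaw": 85}
    - {"slide": [-10,0,-195],"dr": [0,0,0],"jaw": 85}
    - {"slide": [-40,0,-195],"dr": [0,0,0],"jaw": 85}
    - {"slide": [-75,-1,-195],"dr": [0,0,0],"jaw": 85}

```text
clock: 6.35
position: [533.5, 113.5, 221.9]
ee_rot: [0.062, 0.998, -0.0, -0.001]
contact_force: [-0.8, -0.1, 0.2]
gripper_width: 84.8
grasp_force: 0.0
```

Call:
step_arm:
  motion:
    - {"slide": [-25,0,0],"dr": [0,0,0],"jaw": 85}
    - {"slide": [-45,0,0],"dr": [0,0,0],"jaw": 85}
    - {"slide": [-54,0,0],"dr": [0,0,0],"jaw": 85}
    - {"slide": [-54,0,0],"dr": [0,0,0],"jaw": 85}
    - {"slide": [-54,0,0],"dr": [0,0,0],"jaw": 85}
    - {"slide": [-54,0,0],"dr": [0,0,0],"jaw": 85}
    - {"slide": [-54,0,0],"dr": [0,0,0],"jaw": 85}
    - {"slide": [-54,0,0],"dr": [0,0,0],"jaw": 85}

```text
clock: 7.35
position: [586.3, 106.8, 223.6]
ee_rot: [0.062, 0.998, 0.0, 0.0]
contact_force: [-0.7, 0.2, -0.1]
gripper_width: 85.0
grasp_force: 0.0
```

Run:
```python
from h import *
np.set_printoptions(precision=2,suppress=True)
s=arm.read_state();im=optics.get_image("wrist");cv2.imwrite("pics/w3.png",im)
print(s["clock"],s["position"],s["joint_vel"],tool([586.5,107,146],s))
o=optics.camera_info("wrist")
K=o["camera_matrix"]; T=np.linalg.inv(o["T_tool_cam"])
q=T@np.r_[tool([586.5,107,165],s),1];q=K@(q[:3]*[1,-1,-1]);print("expected knob px",q[:2]/q[2])
```

```text
7.35 [586.34 106.77 223.6 ] [-0.  0.  0. -0. -0. -0.] [-0.11  0.23 77.6 ]
expected knob px [319.91 268.05]
```

View pics/w3.png

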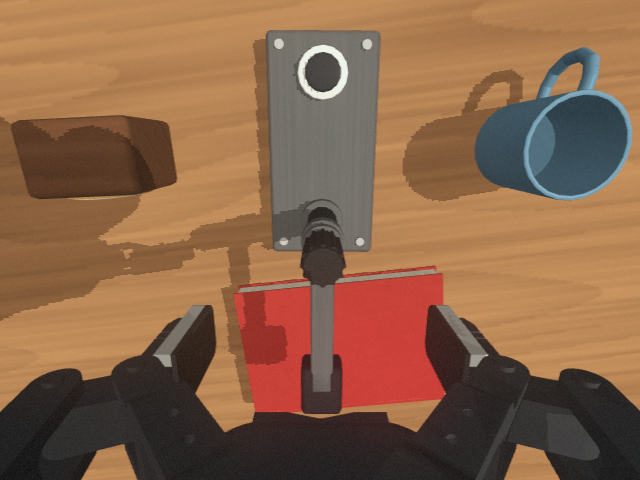

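The wrist view shows the button pressed at (323,71) and the knob top at about (323,262), about 2-3 mm along tool x and 1.5 mm along tool y from where I expected it. The open fingers straddle it, so I descend with that correction and close.

Call:
step_arm:
  motion:
    - {"slide": [2,1,15],"dr": [0,0,0],"jaw": 85}
    - {"slide": [2,1,35],"dr": [0,0,0],"jaw": 85}
    - {"slide": [2,1,55],"dr": [0,0,0],"jaw": 85}
    - {"slide": [2,1,75],"dr": [0,0,0],"jaw": 85}
    - {"slide": [2,1,90],"dr": [0,0,0],"jaw": 85}
    - {"slide": [2,1,97],"dr": [0,0,0],"jaw": 85}
    - {"slide": [2,1,97],"dr": [0,0,0],"jaw": 85}
    - {"slide": [2,1,97],"dr": [0,0,0],"jaw": 60}

```text
clock: 8.4
position: [585.2, 108.1, 127.0]
ee_rot: [0.062, 0.998, 0.0, 0.001]
contact_force: [0.9, 0.2, 1.0]
gripper_width: 69.2
grasp_force: 0.0
```

Call:
step_arm:
  motion:
    - {"slide": [0,0,0],"dr": [0,0,0],"jaw": 45}
    - {"slide": [0,0,0],"dr": [0,0,0],"jaw": 35}
    - {"slide": [0,0,0],"dr": [0,0,0],"jaw": 20}
    - {"slide": [0,0,0],"dr": [0,0,0],"jaw": 10}
    - {"slide": [0,0,0],"dr": [0,0,0],"jaw": 0}
    - {"slide": [0,0,0],"dr": [0,0,0],"jaw": 0}
    - {"slide": [0,0,0],"dr": [0,0,0],"jaw": 0}
    - {"slide": [0,0,0],"dr": [0,0,0],"jaw": 0}

```text
clock: 9.4
position: [584.9, 108.2, 126.8]
ee_rot: [0.062, 0.998, 0.0, 0.0]
contact_force: [-1.5, 2.3, 4.2]
gripper_width: 23.5
grasp_force: 58.8
```

Run:
```python
from h import *
a=optics.get_image("wrist")[180:420,200:440];b=optics.get_image("side")[170:330,250:450]
b=cv2.resize(b,(480,384),interpolation=cv2.INTER_CUBIC);b=cv2.resize(b,(300,240));a=cv2.resize(a,(480,480))
b=cv2.resize(optics.get_image("side")[220:310,290:350],(320,480),interpolation=cv2.INTER_CUBIC)
cv2.imwrite("pics/g1.png",np.hstack([a,b]))
```

```text
(no output)
```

View pics/g1.png

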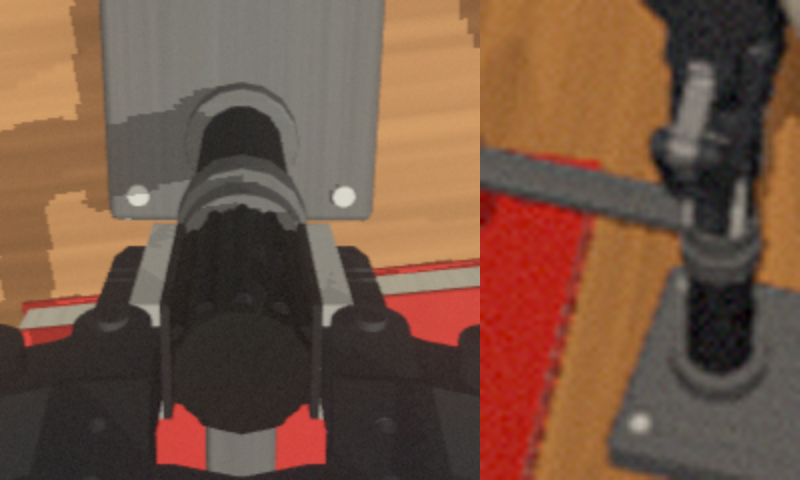

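The pads sit flat on both sides of the ribbed knob, above the arm, at about 59 N. That is a good grasp, so I lift.

Call:
step_arm:
  motion:
    - {"slide": [0,0,-6],"dr": [0,0,0],"jaw": 0}
    - {"slide": [0,0,-18],"dr": [0,0,0],"jaw": 0}
    - {"slide": [0,0,-32],"dr": [0,0,0],"jaw": 0}
    - {"slide": [0,0,-46],"dr": [0,0,0],"jaw": 0}
    - {"slide": [0,0,-56],"dr": [0,0,0],"jaw": 0}
    - {"slide": [0,0,-62],"dr": [0,0,0],"jaw": 0}
    - {"slide": [0,0,-68],"dr": [0,0,0],"jaw": 0}
    - {"slide": [0,0,-75],"dr": [0,0,0],"jaw": 0}

```text
clock: 10.55
position: [584.6, 108.1, 200.8]
ee_rot: [0.063, 0.998, 0.0, -0.0]
contact_force: [2.5, 4.9, -6.3]
gripper_width: 23.7
grasp_force: 59.0
```

Call:
step_arm:
  motion:
    - {"slide": [0,0,-5],"dr": [0,0,0],"jaw": 0}
    - {"slide": [0,0,-11],"dr": [0,0,0],"jaw": 0}
    - {"slide": [0,0,-17],"dr": [0,0,0],"jaw": 0}
    - {"slide": [0,0,-23],"dr": [0,0,0],"jaw": 0}
    - {"slide": [0,0,-28],"dr": [0,0,0],"jaw": 0}
    - {"slide": [0,0,-32],"dr": [0,0,0],"jaw": 0}
    - {"slide": [0,0,-35],"dr": [0,0,0],"jaw": 0}
    - {"slide": [0,0,-35],"dr": [0,0,0],"jaw": 0}

```text
clock: 11.55
position: [584.6, 108.1, 236.1]
ee_rot: [0.063, 0.998, 0.0, -0.0]
contact_force: [2.2, 4.9, -4.7]
gripper_width: 23.5
grasp_force: 59.1
```

Lift is 109 mm with no slip signs; now I ease up to the hard stop.

Call:
step_arm:
  motion:
    - {"slide": [0,0,-1],"dr": [0,0,0],"jaw": 0}
    - {"slide": [0,0,-2],"dr": [0,0,0],"jaw": 0}
    - {"slide": [0,0,-3],"dr": [0,0,0],"jaw": 0}
    - {"slide": [0,0,-4],"dr": [0,0,0],"jaw": 0}
    - {"slide": [0,0,-5],"dr": [0,0,0],"jaw": 0}
    - {"slide": [0,0,-6],"dr": [0,0,0],"jaw": 0}
    - {"slide": [0,0,-6],"dr": [0,0,0],"jaw": 0}
    - {"slide": [0,0,-6],"dr": [0,0,0],"jaw": 0}

```text
clock: 12.55
position: [584.6, 108.1, 241.7]
ee_rot: [0.063, 0.998, 0.0, -0.0]
contact_force: [2.6, 5.2, -6.2]
gripper_width: 24.0
grasp_force: 59.1
```

Call:
step_arm:
  motion:
    - {"slide": [0,0,-0.5],"dr": [0,0,0],"jaw": 0}
    - {"slide": [0,0,-1],"dr": [0,0,0],"jaw": 0}
    - {"slide": [0,0,-1.5],"dr": [0,0,0],"jaw": 0}
    - {"slide": [0,0,-1.5],"dr": [0,0,0],"jaw": 0}
    - {"slide": [0,0,-1.5],"dr": [0,0,0],"jaw": 0}
    - {"slide": [0,0,-1.5],"dr": [0,0,0],"jaw": 0}
    - {"slide": [0,0,-1.5],"dr": [0,0,0],"jaw": 0}
    - {"slide": [0,0,-1.5],"dr": [0,0,0],"jaw": 0}

```text
clock: 13.55
position: [584.5, 108.1, 242.1]
ee_rot: [0.063, 0.998, 0.0, -0.001]
contact_force: [4.9, 4.2, -9.5]
gripper_width: 23.8
grasp_force: 59.2
```

Run:
```python
from h import *
s=arm.read_state();print(s["position"],s["contact_force"],s["grasp_force"])
b=cv2.resize(optics.get_image("side")[170:340,220:430],(630,510),interpolation=cv2.INTER_CUBIC)
cv2.imwrite("pics/g2.png",b)
```

```text
[584.48026862 108.13230304 242.06058224] [ 4.92974737  4.20065725 -9.50388327] 59.24847900867462
```

View pics/g2.png

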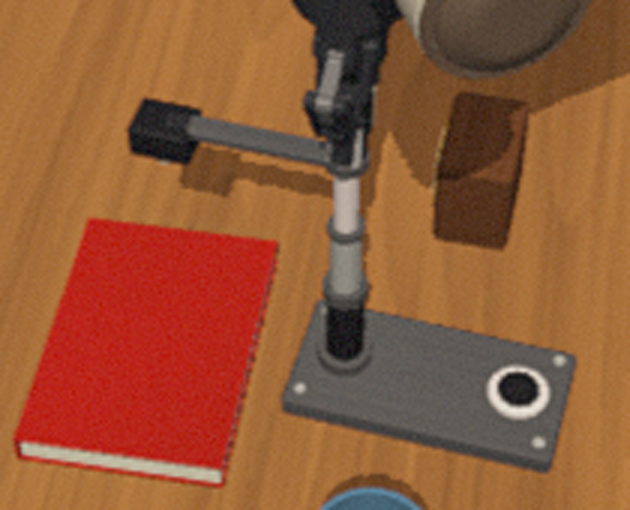

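The picture shows both tubes out, with the inner one at (346,205) and the middle one at (346,262). The button is in at (518,390), and the force rose from 6 to 9.5 N at 115 mm of lift, so the second stop is reached.

```bash
python3 -c "
from bench import arm
print(arm.job_done())"
```

```text
the job is handed in; nothing more can be done
None
```

I pressed the button fully in, drew the mast up about 115 mm to its second stop, and handed the job in with the arm still holding the knob at about 59 N; no verdict was returned.

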